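# Re-set the hand-rest bridge to the banding wheel

## Task

Move the sliding hand rest along its bridge towards the banding wheel and lock it in its next hole: squeeze the spring button pin flush with the tube, slide the tube towards the wheel until the pin pops fully out through the next hole, then let go. Do not force the tube once the pin has caught, do not slide it the other way, and leave everything else on the table where it is.

Things in the scene. Friction and masses are not known exactly. Their poses are not given: they have to be found in the camera images.
- bridge: Fixed steel stand: an 18 mm square bar runs along its y axis, 140 mm above the table, between two 152 mm high posts at y = +-168 mm. Origin on the table midway between the posts; x points away from the robot at yaw 0, z up. Its place and yaw vary.
- rest (a joint): Position in m, along the bridge's +y, of the aluminium tube that slides on the bar. 0 at the start, with the pin in the tube's centre hole; end stops at +-0.060. Slides with 1 to 3 N once the pin is under the wall. The next hole of either end catches the pin when this reads 0.036 to 0.056 (either sign); the exact place differs each time and is not measured: feel for it.
- rest_center (a point): Centre of the sliding tube (on its axis, 140 mm above the table), level with its centre hole; moves with it. Tube 28 x 28 mm outside, 184 mm long, 2 mm wall. Bare tube for 24 mm to either side along y, free to grip from above across x, a pad over the hole. A wooden hand rest hangs from it on the +x side, its top 31 mm below this point; only the 20 mm thick hanger is right under the tube.
- pin (a joint): How far the spring pin is pushed in, in m: 0 fully out (5 mm proud of the tube's +x side), 0.005 flush with the tube's outside, 0.007 under the tube wall between holes, 0.010 end of travel. 3.5 N starts it, 5.5 N holds it flush. Out, it locks the tube; flush, a pull of 8 to 18 N along the tube takes its round nose under the wall; at the next hole it pops out by itself and stops the tube.
- pin_tip (a point): Tip of the spring pin: 10 mm thick steel pin with a round nose, mounted in the bar at the bridge's y = 0, 140 mm above the table, pointing to the bridge's +x; it never moves along y. Near each end of the tube a steel collar, 22 mm wide, clamped at a place that varies, carries a 12 x 12 mm hole on the same side: the collar at the -y end comes to the pin when the tube moves to +y, and the reverse.
- wheel: Banding wheel (potter's turntable), grey disc 160 mm across, 52 mm high, fixed in place beyond the bridge, left or right of its middle (about 160 mm along the bridge's +y or -y). Origin under its centre.
- dish: Bystander: white bisque dish, 84 mm across, 26 mm high, standing on the wheel. Origin under its centre.
- cup: Bystander: plain plaster-white cup, 70 mm across, 75 mm high. Origin under its centre.
- jar: Bystander: clear jar, 60 mm across, 75 mm high. Origin under its centre.
- brush: Bystander: brush lying flat along its x axis.
- block: Bystander: cork sanding block 75 x 45 x 30 mm.
- disc0: Bystander: white bisque disc 52 mm across, 7 mm thick.
- disc1: Bystander: plaster-white disc 48 mm across, 7 mm thick.
There are look-alikes about, which are no part of the job. Leave any orange look-alike of the wheel alone.

How it is judged:
By the outcome, as a careful person would: the job done as asked, in the order asked, and still so for the second after the job is handed in, with the robot touching nothing.
It also fails if it takes over 32 s, if anything falls off the work surface, if the arm or the gripper's body presses on something with over 40 N, if the wrist force passes 120 N, or if a joint passes its speed limit or range.

## Robot

A 6-joint arm with a two-finger parallel gripper is mounted at the origin on the work surface. World frame = base frame: x ahead of the robot, y to its left, z up, the work surface at z = 0. Lengths are in mm, angles in degrees, forces in N, time in s.
With the tool pointing down it reaches from about 375 to 975 mm from the base axis. Payload 3.8 kg.
Tool frame: the origin (TCP) lies between the finger pads; the fingertips stand 19 mm ahead of it and the grasp point (between the pads) is the TCP; z points along the fingers, y is the line along which they close (so a half turn about z gives the same grasp; the last joint's range is limited). The gripper opens to 88 mm and grips with 3 to 60 N. Pads are 18 mm wide; open, the fingers measure 123 mm over their backs; the gripper's body (75 mm by 187 mm) begins 45 mm behind the grasp point.
Start: joints at [63.948, 15.12, 91.902, -0, 72.978, -2.114], TCP at [273.879, 616.935, 257.706] pointing down, gripper open.
Joint ranges: [-150.88, 150.88], [-54.13, 125.18], [17.81, 147.31], [-75.09, 255.09], [0, 152.58], [-146.25, 146.25]. Speed limits (degrees/s): [147.25, 147.25, 180, 180, 180, 180].

## Interface

Orientations are given as a 3x3 rotation matrix whose columns are the frame's x, y, z axes.
In Python, from workcell import monitor, eyes, bot gives the robot as it stands.
- The arm moves only by the tool arm_command, never from a script. Its argument "commands" is a list of rows, each an object with "dp": the shift along the tool's x, y, z in m, a list of three; "delta_rot": the turn, a rotation vector about the tool's x, y, z in rad, a list of three; "claw": the opening, from 0 (shut) to 1 (fully open). A call has 1 to 8 rows; each row shifts and turns the commanded pose from where the row before left it, along the tool's axes as they then stand; what a row does not reach is not made up. A row lasts 1/12 s, in which the tool goes at most 41.7 mm and 7.16 degrees, less where a joint would pass 70% of its speed; a pose out of reach is approached as far as the arm can. A call is refused whole if a number of a shift passes 0.0417 or a number of a turn 0.125, either way. A call with a gripper value outside its range is refused whole. The fingers move at their own pace and stop on an object; "newtons" is the grip in N (left out, the last holds). Time passes only in rows, so rows that do not move let the fingers close. It gives the time, the measured TCP pose, the force, the opening and the grip force at its end, in the units of the state.
- monitor.sense(): the state, without advancing time (a new reading comes with each control period).
- eyes.get_image(name): name is "scene" or "top" or "wrist"; returns the picture (384x512x3 uint8, red, green, blue); there is no depth.
- eyes.get_calibration(name): a dict with "fx", "fy", "cx", "cy" (pixels), "rvec" (rotation vector, rad) and "tvec" (3), from world to camera coordinates, as OpenCV has them. Camera axes: x right, y down, z forward; pixel columns grow to the right and rows downward; lengths in mm; the calibration is good to about 2 mm. A picture is of the moment at which its call begins: read the wrist's pose just before it. get_calibration takes no time and is no camera call; for the wrist camera it gives the pose at the moment of the call.
- bot.sign_off(): hands the job in; it is judged then, once.
The state is a dict: "time_s": time; "joint_positions": joint angles; "joint_vel": joint speeds; "joint_efforts": joint torques, N m; "ee_pos": TCP position; "tool_rot": TCP orientation; "contact_force": force on the tool from outside, world axes, zero at the start; "moment": the same for the moment, N m; "opening": finger opening in mm; "finger_force": force on a finger pad.
Only numpy, scipy, OpenCV 4.12 (cv2) and the standard library are available. Lean on these libraries where they do the work, as an engineer would, in place of code of your own. Each camera call takes 0.05 s, during which the arm holds its last target. There are 200 camera calls.

## Working session

There is one attempt and no reset: what is moved stays moved. The work goes in short steps, Python scripts to look and compute and a tool call to move; the robot and the scene stay as the last step left them, time stands still between calls to the robot, and variables do not carry over. Pictures are saved under pics/ and viewed, at most 10 in all, crops included, and the job is handed in when it is done.

Besides the shell and the picture viewer there is one more tool, called after "Call:" as a command line: name --argument value ..., lists and objects as JSON in quotes. arm_command: Moves the arm, as the interface text tells. Its arguments: {"type":"object","properties":{"commands":{"type":"array"},"newtons":{"type":"number"}},"required":["commands"]}

```bash
ls; mkdir -p pics; python3 - <<'E'
from workcell import monitor, eyes, bot
import cv2
s=monitor.sense();print(s)
for n in ["scene","top"]:
    cv2.imwrite(f"pics/{n}0.png",eyes.get_image(n)[:,:,::-1]);print(eyes.get_calibration(n))
E
```

```text
pics
{'time_s': 0.0, 'joint_positions': array([ 6.39478987e+01,  1.51698580e+01,  9.19795817e+01, -1.96340644e-03,
        7.29760672e+01, -2.11500119e+00]), 'joint_vel': array([ 0.03513629,  0.06467867, -0.05156163,  0.03818619,  0.091401  ,
       -0.04301425]), 'joint_efforts': array([ 1.45246322e-03, -5.02103806e+01, -3.56880391e+01,  7.30552291e-02,
        2.91744695e-02, -1.79513681e-04]), 'ee_pos': array([273.60422404, 616.35104607, 256.39547605]), 'tool_rot': array([[-9.13995489e-01,  4.05723275e-01, -9.32608199e-04],
       [ 4.05724344e-01,  9.13993341e-01, -1.98233198e-03],
       [ 4.81194607e-05, -2.19022434e-03, -9.99997600e-01]]), 'contact_force': array([0.19912628, 0.24301525, 0.02700907]), 'moment': array([ 0.00155077, -0.01967677,  0.01938505]), 'finger_force': 0.0, 'opening': 87.76195328201159}
{'fx': 354.65049329071013, 'fy': 354.65049329071013, 'cx': 251.92257411361814, 'cy': 189.66786364957312, 'rvec': array([ 1.08550788,  2.45736804, -0.96280056]), 'tvec': array([ 326.80923117, -222.08247787, 1336.9747012 ])}
{'fx': 373.3087980962092, 'fy': 373.3087980962092, 'cx': 259.20984782378855, 'cy': 189.3476766425483, 'rvec': array([ 2.20744458, -2.14411247,  0.13775281]), 'tvec': array([ -23.11756219,  534.43381429, 1098.14508911])}
```

View pics/top0.png

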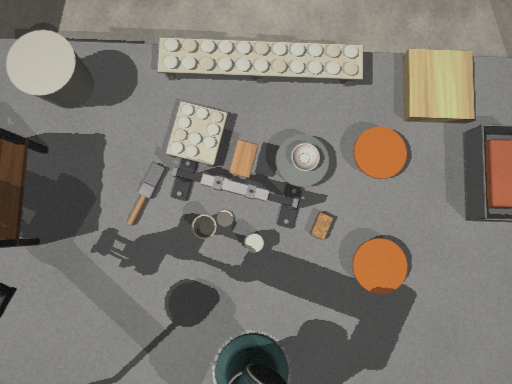

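View pics/scene0.png

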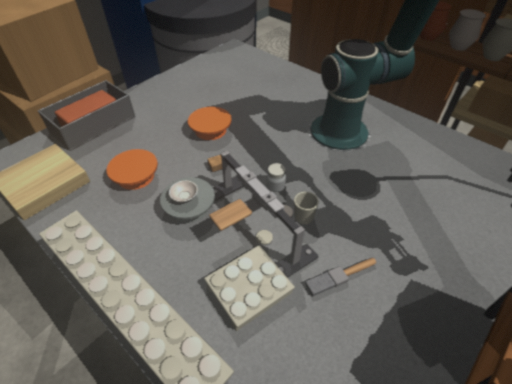

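The top view has +x up and +y left. The bridge runs from about (186,170) to (292,200). The grey wheel is at (302,160), so it is on the bridge's -y side. The wooden rest is at (244,159) on the far, +x, side. Next I'll zoom in on the bridge.

```bash
cat > h.py <<'E'
import numpy as np, cv2
from workcell import monitor, eyes, bot
def ray(c,uv,z):
    R=cv2.Rodrigues(np.array(c["rvec"]))[0]; t=np.array(c["tvec"])
    o=-R.T@t; d=R.T@np.array([(uv[0]-c["cx"])/c["fx"],(uv[1]-c["cy"])/c["fy"],1])
    return o+d*(z-o[2])/d[2]
def proj(c,P):
    return cv2.projectPoints(np.array(P,float).reshape(-1,1,3),np.array(c["rvec"]),np.array(c["tvec"]),np.array([[c["fx"],0,c["cx"]],[0,c["fy"],c["cy"]],[0,0,1]]),None)[0].reshape(-1,2)
E
python3 - <<'E'
from h import *
a=cv2.imread("pics/top0.png")[145:235,165:315]
cv2.imwrite("pics/topc.png",cv2.resize(a,None,fx=5,fy=5,interpolation=cv2.INTER_CUBIC))
c=eyes.get_calibration("top")
for uv,z in [((202,180),154),((270,197),154),((302,160),52),((186,162),152),((296,192),152)]: print(uv,ray(c,uv,z))
E
```

```text
(202, 180) [541.97915382 148.69609465 154.        ]
(270, 197) [501.72650408 -34.68585486 154.        ]
(302, 160) [ 624.39873878 -132.48446743   52.        ]
(186, 162) [589.79551595 194.10698045 152.        ]
(296, 192) [ 517.47895502 -104.40858096  152.        ]
```

View pics/topc.png

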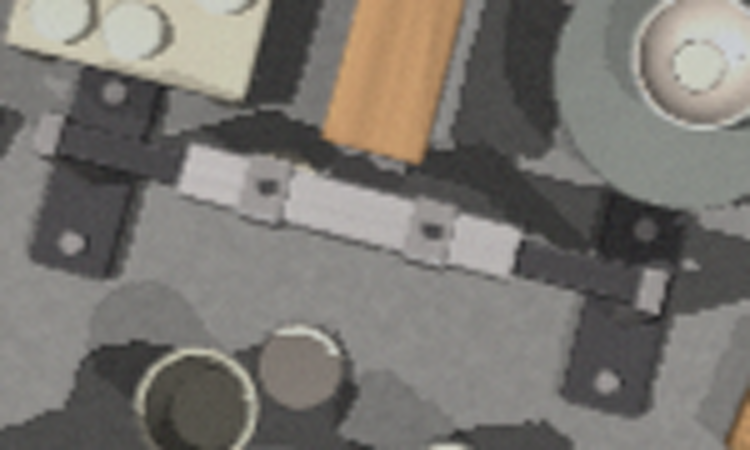

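The crop shows the post tops at (48,136) and (653,291). The tube's end faces are centred at (181.5,170) and (516.5,251). The collars are at (265,187) and (433,230), and the cup and jar stand on the robot side.

```bash
python3 - <<'E'
from h import *
c=eyes.get_calibration("top")
f=lambda u,v,z: ray(c,(165+(u-2)/5,145+(v-2)/5),z)
def rep(a,b,n):
    d=a-b; print(n,(a+b)/2,np.linalg.norm(d),"yaw",np.degrees(np.arctan2(-d[0],d[1])))
rep(f(48,136,152),f(653,291,152),"posts")
rep(f(181.5,170,154),f(516.5,251,154),"tube")
# colour mask of tube+collars minus: bright low-saturation
a=cv2.imread("pics/top0.png")[145:235,165:315]
h=cv2.cvtColor(a,cv2.COLOR_BGR2HSV)
m=((h[...,2]>150)&(h[...,1]<40)).astype(np.uint8)
n,l,st,ce=cv2.connectedComponentsWithStats(m)
for i in range(1,n):
    if st[i,4]>12: print(st[i],ce[i]*5+2, f(*(ce[i]*5+2),154))
for u,v in [(265,187),(433,230)]: print(f(u,v,156))
s=monitor.sense();print(s["tool_rot"][:,1])
E
```

```text
posts [525.22506719  60.79769737 152.        ] 335.35751218329926 yaw -12.716035108055266
tube [526.56859885  61.44381828 154.        ] 184.70665372669347 yaw -11.935647564006526
[  1   0  53  20 684] [149.52192982  38.27192982] [616.80702745 172.19032832 154.        ]
[126   0  24  26 449] [699.48329621  57.26726058] [ 615.98416488 -125.55876952  154.        ]
[ 7 23  5  7 22] [ 45.86363636 132.22727273] [563.84573368 225.18613347 154.        ]
[ 35  29  69  27 645] [347.84496124 210.71317829] [526.42778178  62.0237696  154.        ]
[128  54   4   8  18] [648.94444444 289.77777778] [ 488.75938115 -100.3495564   154.        ]
[55 65 13  6 25] [310.  336.2] [458.70596139  79.75847096 154.        ]
[28 70 23 20 49] [213.32653061 382.10204082] [432.94344817 129.96185525 154.        ]
[537.61545261 106.61193004 156.        ]
[517.21471051  16.11255744 156.        ]
[ 0.40570125  0.91400345 -0.00204499]
```

Call:
arm_command --commands '[{"dp": [-0.0285, -0.0253, 0], "delta_rot": [0, 0, 0], "claw": 1}, {"dp": [-0.0285, -0.0253, 0], "delta_rot": [0, 0, 0], "claw": 1}, {"dp": [-0.0285, -0.0253, 0], "delta_rot": [0, 0, 0], "claw": 1}, {"dp": [-0.0285, -0.0253, 0], "delta_rot": [0, 0, 0], "claw": 1}, {"dp": [-0.0285, -0.0253, 0], "delta_rot": [0, 0, 0], "claw": 1}, {"dp": [-0.0285, -0.0253, 0], "delta_rot": [0, 0, 0], "claw": 1}, {"dp": [-0.0285, -0.0253, 0], "delta_rot": [0, 0, 0], "claw": 1}, {"dp": [-0.0285, -0.0253, 0], "delta_rot": [0, 0, 0], "claw": 1}]'

```text
time_s: 0.77
ee_pos: [400.2, 337.5, 257.3]
tool_rot: [[-0.914, 0.405, -0.0], [0.405, 0.914, -0.0], [0.0, -0.001, -1.0]]
contact_force: [0.3, -0.1, -0.2]
opening: 87.9
finger_force: 0.0
```

Call:
arm_command --commands '[{"dp": [-0.0285, -0.0253, 0], "delta_rot": [0, 0, 0], "claw": 1}, {"dp": [-0.0285, -0.0253, 0], "delta_rot": [0, 0, 0], "claw": 1}, {"dp": [-0.0285, -0.0253, 0], "delta_rot": [0, 0, 0], "claw": 1}, {"dp": [-0.0285, -0.0253, 0], "delta_rot": [0, 0, 0], "claw": 1}, {"dp": [-0.0285, -0.0253, 0], "delta_rot": [0, 0, 0], "claw": 1}, {"dp": [-0.0285, -0.0253, 0], "delta_rot": [0, 0, 0], "claw": 1}, {"dp": [-0.0285, -0.0253, 0], "delta_rot": [0, 0, 0], "claw": 1}, {"dp": [-0.0285, -0.0253, 0], "delta_rot": [0, 0, 0], "claw": 1}]'

```text
time_s: 1.43
ee_pos: [526.5, 60.0, 257.4]
tool_rot: [[-0.914, 0.406, -0.0], [0.406, 0.914, 0.0], [0.0, -0.0, -1.0]]
contact_force: [0.9, -0.1, 0.1]
opening: 88.0
finger_force: 0.0
```

Call:
arm_command --commands '[{"dp": [0, 0, 0], "delta_rot": [0, 0, 0.12], "claw": 1}, {"dp": [0, 0, 0], "delta_rot": [0, 0, 0.12], "claw": 1}, {"dp": [0, 0, 0], "delta_rot": [0, 0, 0.12], "claw": 1}, {"dp": [0, 0, 0], "delta_rot": [0, 0, 0.12], "claw": 1}, {"dp": [0, 0, 0], "delta_rot": [0, 0, 0.12], "claw": 1}, {"dp": [0, 0, 0], "delta_rot": [0, 0, 0.12], "claw": 1}, {"dp": [0, 0, 0], "delta_rot": [0, 0, 0.12], "claw": 1}, {"dp": [0, 0, 0], "delta_rot": [0, 0, 0.12], "claw": 1}]'

```text
time_s: 2.1
ee_pos: [526.0, 61.9, 257.2]
tool_rot: [[-0.186, 0.983, -0.001], [0.983, 0.186, -0.0], [0.0, -0.001, -1.0]]
contact_force: [-0.0, 0.4, -0.3]
opening: 88.0
finger_force: 0.0
```

Call:
arm_command --commands '[{"dp": [0, 0, 0], "delta_rot": [0, 0, 0.12], "claw": 1}, {"dp": [0, 0, 0], "delta_rot": [0, 0, 0.12], "claw": 1}, {"dp": [0, 0, 0], "delta_rot": [0, 0, 0.12], "claw": 1}, {"dp": [0, 0, 0], "delta_rot": [0, 0, 0.05], "claw": 1}, {"dp": [0, 0, 0], "delta_rot": [0, 0, 0], "claw": 1}, {"dp": [0, 0, 0], "delta_rot": [0, 0, 0], "claw": 1}, {"dp": [0, 0, 0], "delta_rot": [0, 0, 0], "claw": 1}]'

```text
time_s: 2.68
ee_pos: [526.2, 61.9, 257.4]
tool_rot: [[0.214, 0.977, -0.001], [0.977, -0.214, -0.0], [-0.0, -0.001, -1.0]]
contact_force: [0.3, 0.2, 0.0]
opening: 88.2
finger_force: 0.0
```

```bash
python3 - <<'E'
from h import *
s=monitor.sense();print(s["time_s"],s["ee_pos"],s["tool_rot"],s["contact_force"],s["joint_positions"])
a=eyes.get_image("wrist")[:,:,::-1]; cv2.imwrite("pics/w1.png",a)
c=eyes.get_calibration("wrist");R=cv2.Rodrigues(c["rvec"])[0];print(c["fx"],c["cx"],c["cy"],-R.T@c["tvec"])
print(proj(c,[[526,61.5,154],[563.8,225,152],[488.8,-100,152]]))
E
```

```text
2.6833 [526.21972717  61.93784093 257.43642623] [[ 2.13859688e-01  9.76864246e-01 -5.27997359e-04]
 [ 9.76864376e-01 -2.13859741e-01 -4.47161768e-05]
 [-1.56599013e-04 -5.06218823e-04 -9.99999860e-01]] [0.32335419 0.17026469 0.03078938] [ 4.01972102e+00 -6.34315688e-01  1.09569826e+02 -4.59892442e-04
  7.10948467e+01  1.63685089e+01]
319.66105378692885 254.02486106894793 191.8307881870711 [542.04624896 131.01307692 384.59378973]
[[253.03321844 198.6232788 ]
 [255.81149746 -62.42484161]
 [251.32301147 373.21482655]]
```

View pics/w1.png

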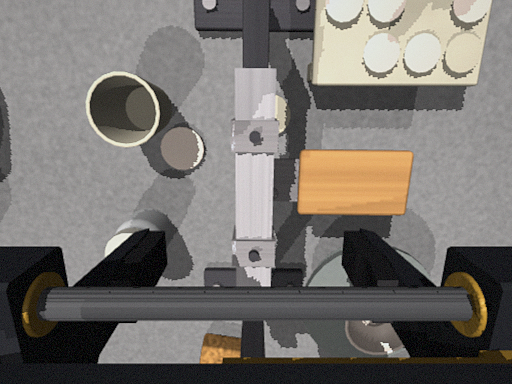

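The wrist view shows the tube upright at columns 235-274. Its +y end is at row 68, the collars are at rows 120-151 and 240-270, and the tool is nearly aligned.

```bash
python3 - <<'E'
from h import *
c=eyes.get_calibration("wrist")
g=cv2.cvtColor(cv2.imread("pics/w1.png"),cv2.COLOR_BGR2GRAY).astype(float)
for r in [75,85,95,105,160,175,190,205,220,230]:
    x=np.diff(cv2.GaussianBlur(g,(3,3),0)[r,222:290]);i=x.argmax();j=x.argmin()
    l,q=ray(c,(222.5+i,r),154),ray(c,(222.5+j,r),154)
    print(r,222.5+i,222.5+j,((l+q)/2)[:2],np.linalg.norm(l-q))
x=np.diff(g[50:90,240:256].mean(1));print("end row",50.5+x.argmax())
e=ray(c,(254.5,50.5+x.argmax()),154);print(e, e-92*np.array([.217,.976,0]))
s=ray(c,(355,182),109);print("rest",s, "rows",ray(c,(355,150.5),109),ray(c,(355,214.5),109))
E
```

```text
75 234.5 275.5 [546.22837343 147.03312622] 27.850357491835933
85 234.5 279.5 [546.18820353 140.43958955] 30.817254743738037
95 234.5 283.5 [546.14737053 133.73739919] 33.83304089437671
105 234.5 286.5 [545.76586008 126.99851318] 36.202734613638036
160 234.5 273.5 [533.03858531  90.14530237] 28.45225134285675
175 234.5 273.5 [530.63306018  79.19272339] 28.828729153245845
190 235.5 272.5 [528.16302739  67.94640933] 27.717082909777453
205 235.5 272.5 [525.62584578  56.39438562] 28.093802477062415
220 235.5 271.5 [522.64282698  44.60655974] 27.711154978794514
230 235.5 271.5 [520.86099012  36.51032449] 27.96806744809162
end row 67.5
[546.91757387 151.76371937 154.        ] [526.95357387  61.97171937 154.        ]
rest [614.72986631  43.5956488  109.        ] rows [618.36974087  71.55169398 109.        ] [610.75477336  13.06495979 109.        ]
```

Call:
arm_command --commands '[{"dp": [0, 0.0007, 0.02], "delta_rot": [0, 0, 0.008], "claw": 1}, {"dp": [0, 0, 0.02], "delta_rot": [0, 0, 0], "claw": 1}, {"dp": [0, 0, 0.02], "delta_rot": [0, 0, 0], "claw": 1}, {"dp": [0, 0, 0.02], "delta_rot": [0, 0, 0], "claw": 1}, {"dp": [0, 0, 0.02], "delta_rot": [0, 0, 0], "claw": 1}, {"dp": [0, 0, 0.0175], "delta_rot": [0, 0, 0], "claw": 1}, {"dp": [0, 0, 0], "delta_rot": [0, 0, 0], "claw": 1}, {"dp": [0, 0, 0], "delta_rot": [0, 0, 0], "claw": 1}]' --newtons 30

```text
time_s: 3.4
ee_pos: [526.2, 61.7, 139.3]
tool_rot: [[0.223, 0.975, -0.003], [0.975, -0.223, -0.0], [-0.001, -0.003, -1.0]]
contact_force: [0.2, -0.6, -0.3]
opening: 88.0
finger_force: 0.0
```

Call:
arm_command --commands '[{"dp": [0, 0, 0], "delta_rot": [0, 0, 0], "claw": 0.42}, {"dp": [0, 0, 0], "delta_rot": [0, 0, 0], "claw": 0.42}, {"dp": [0, 0, 0], "delta_rot": [0, 0, 0], "claw": 0.42}, {"dp": [0, 0, 0], "delta_rot": [0, 0, 0], "claw": 0.42}, {"dp": [0, 0, 0], "delta_rot": [0, 0, 0], "claw": 0.42}, {"dp": [0, 0, 0], "delta_rot": [0, 0, 0], "claw": 0.42}]'

```text
time_s: 3.9
ee_pos: [527.4, 61.8, 140.7]
tool_rot: [[0.223, 0.975, 0.001], [0.975, -0.223, 0.0], [0.0, 0.001, -1.0]]
contact_force: [-0.2, -0.0, 0.3]
opening: 50.1
finger_force: 0.0
```

Call:
arm_command --commands '[{"dp": [0, 0, 0], "delta_rot": [0, 0, 0], "claw": 0.2}, {"dp": [0, 0, 0], "delta_rot": [0, 0, 0], "claw": 0.2}, {"dp": [0, 0, 0], "delta_rot": [0, 0, 0], "claw": 0.2}, {"dp": [0, 0, 0], "delta_rot": [0, 0, 0], "claw": 0.2}, {"dp": [0, 0, 0], "delta_rot": [0, 0, 0], "claw": 0.2}, {"dp": [0, 0, 0], "delta_rot": [0, 0, 0], "claw": 0.2}, {"dp": [0, 0, 0], "delta_rot": [0, 0, 0], "claw": 0.2}]'

```text
time_s: 4.48
ee_pos: [526.1, 62.0, 140.3]
tool_rot: [[0.223, 0.975, -0.002], [0.975, -0.223, 0.0], [-0.0, -0.002, -1.0]]
contact_force: [-5.4, 1.1, 5.2]
opening: 27.5
finger_force: 29.9
```

Call:
arm_command --commands '[{"dp": [-0.0015, 0, 0], "delta_rot": [0, 0, 0], "claw": 0.2}, {"dp": [-0.0015, 0, 0], "delta_rot": [0, 0, 0], "claw": 0.2}, {"dp": [-0.0015, 0, 0], "delta_rot": [0, 0, 0], "claw": 0.2}, {"dp": [0, 0, 0], "delta_rot": [0, 0, 0], "claw": 0.2}]' --newtons 40

```text
time_s: 4.82
ee_pos: [525.4, 59.1, 140.3]
tool_rot: [[0.224, 0.975, -0.001], [0.975, -0.224, 0.003], [0.003, -0.002, -1.0]]
contact_force: [-4.8, 6.4, 4.3]
opening: 27.4
finger_force: 40.0
```

Call:
arm_command --commands '[{"dp": [-0.0015, 0, 0], "delta_rot": [0, 0, 0], "claw": 0.2}, {"dp": [-0.0015, 0, 0], "delta_rot": [0, 0, 0], "claw": 0.2}, {"dp": [-0.0015, 0, 0], "delta_rot": [0, 0, 0], "claw": 0.2}, {"dp": [0, 0, 0], "delta_rot": [0, 0, 0], "claw": 0.2}]'

```text
time_s: 5.15
ee_pos: [524.2, 54.1, 140.3]
tool_rot: [[0.223, 0.975, -0.002], [0.975, -0.223, 0.002], [0.001, -0.002, -1.0]]
contact_force: [-5.2, 1.6, 5.1]
opening: 27.3
finger_force: 40.0
```

Call:
arm_command --commands '[{"dp": [-0.003, 0, 0], "delta_rot": [0, 0, 0], "claw": 0.2}, {"dp": [-0.003, 0, 0], "delta_rot": [0, 0, 0], "claw": 0.2}, {"dp": [-0.003, 0, 0], "delta_rot": [0, 0, 0], "claw": 0.2}, {"dp": [-0.003, 0, 0], "delta_rot": [0, 0, 0], "claw": 0.2}, {"dp": [-0.003, 0, 0], "delta_rot": [0, 0, 0], "claw": 0.2}, {"dp": [-0.003, 0, 0], "delta_rot": [0, 0, 0], "claw": 0.2}, {"dp": [-0.003, 0, 0], "delta_rot": [0, 0, 0], "claw": 0.2}, {"dp": [0, 0, 0], "delta_rot": [0, 0, 0], "claw": 0.2}]'

```text
time_s: 5.82
ee_pos: [519.4, 32.9, 140.3]
tool_rot: [[0.223, 0.975, -0.002], [0.975, -0.223, 0.001], [0.0, -0.002, -1.0]]
contact_force: [-4.7, 1.2, 6.2]
opening: 27.6
finger_force: 40.0
```

Call:
arm_command --commands '[{"dp": [-0.001, 0, 0], "delta_rot": [0, 0, 0], "claw": 0.2}, {"dp": [-0.001, 0, 0], "delta_rot": [0, 0, 0], "claw": 0.2}, {"dp": [-0.001, 0, 0], "delta_rot": [0, 0, 0], "claw": 0.2}, {"dp": [-0.001, 0, 0], "delta_rot": [0, 0, 0], "claw": 0.2}]'

```text
time_s: 6.15
ee_pos: [518.7, 30.0, 140.3]
tool_rot: [[0.224, 0.975, -0.002], [0.975, -0.224, 0.003], [0.002, -0.002, -1.0]]
contact_force: [-5.4, 6.8, 4.6]
opening: 27.2
finger_force: 40.0
```

Call:
arm_command --commands '[{"dp": [-0.001, 0, 0], "delta_rot": [0, 0, 0], "claw": 0.2}, {"dp": [-0.001, 0, 0], "delta_rot": [0, 0, 0], "claw": 0.2}]'

```text
time_s: 6.32
ee_pos: [518.3, 28.1, 140.3]
tool_rot: [[0.224, 0.975, -0.002], [0.975, -0.224, 0.003], [0.002, -0.002, -1.0]]
contact_force: [-4.5, 5.5, 4.5]
opening: 27.6
finger_force: 40.0
```

Call:
arm_command --commands '[{"dp": [-0.001, 0, 0], "delta_rot": [0, 0, 0], "claw": 0.2}, {"dp": [-0.001, 0, 0], "delta_rot": [0, 0, 0], "claw": 0.2}]'

```text
time_s: 6.48
ee_pos: [517.8, 26.1, 140.2]
tool_rot: [[0.224, 0.975, -0.002], [0.975, -0.224, 0.003], [0.002, -0.002, -1.0]]
contact_force: [-4.0, 6.3, 4.4]
opening: 27.2
finger_force: 40.0
```

Call:
arm_command --commands '[{"dp": [-0.0007, 0, 0], "delta_rot": [0, 0, 0], "claw": 0.2}, {"dp": [-0.0007, 0, 0], "delta_rot": [0, 0, 0], "claw": 0.2}]'

```text
time_s: 6.65
ee_pos: [517.5, 24.7, 140.3]
tool_rot: [[0.224, 0.975, -0.002], [0.975, -0.224, 0.002], [0.002, -0.002, -1.0]]
contact_force: [-3.8, 5.4, 6.0]
opening: 27.3
finger_force: 40.0
```

Call:
arm_command --commands '[{"dp": [-0.0007, 0, 0], "delta_rot": [0, 0, 0], "claw": 0.2}, {"dp": [-0.0007, 0, 0], "delta_rot": [0, 0, 0], "claw": 0.2}]'

```text
time_s: 6.82
ee_pos: [517.2, 23.3, 140.3]
tool_rot: [[0.224, 0.975, -0.002], [0.975, -0.224, 0.002], [0.002, -0.002, -1.0]]
contact_force: [-4.3, 4.3, 4.8]
opening: 27.7
finger_force: 40.0
```

Call:
arm_command --commands '[{"dp": [-0.0007, 0, 0], "delta_rot": [0, 0, 0], "claw": 0.2}, {"dp": [-0.0007, 0, 0], "delta_rot": [0, 0, 0], "claw": 0.2}]'

```text
time_s: 6.98
ee_pos: [516.8, 21.7, 140.2]
tool_rot: [[0.223, 0.975, -0.002], [0.975, -0.223, 0.002], [0.001, -0.002, -1.0]]
contact_force: [-4.8, 2.7, 5.6]
opening: 27.7
finger_force: 40.0
```

Call:
arm_command --commands '[{"dp": [-0.0007, 0, 0], "delta_rot": [0, 0, 0], "claw": 0.2}, {"dp": [-0.0007, 0, 0], "delta_rot": [0, 0, 0], "claw": 0.2}]'

```text
time_s: 7.15
ee_pos: [516.4, 19.8, 140.2]
tool_rot: [[0.223, 0.975, -0.002], [0.975, -0.223, 0.001], [0.0, -0.002, -1.0]]
contact_force: [-4.4, -0.0, 6.2]
opening: 27.5
finger_force: 40.0
```

Call:
arm_command --commands '[{"dp": [-0.0005, 0, 0], "delta_rot": [0, 0, 0], "claw": 0.2}, {"dp": [0, 0, 0], "delta_rot": [0, 0, 0], "claw": 0.2}]'

```text
time_s: 7.32
ee_pos: [516.0, 18.3, 140.3]
tool_rot: [[0.223, 0.975, -0.003], [0.975, -0.223, -0.001], [-0.002, -0.002, -1.0]]
contact_force: [-6.5, -1.9, 6.3]
opening: 27.5
finger_force: 40.0
```

Call:
arm_command --commands '[{"dp": [-0.0005, 0, 0], "delta_rot": [0, 0, 0], "claw": 0.2}, {"dp": [0, 0, 0], "delta_rot": [0, 0, 0], "claw": 0.2}]'

```text
time_s: 7.48
ee_pos: [516.0, 18.0, 140.3]
tool_rot: [[0.223, 0.975, -0.003], [0.975, -0.223, -0.001], [-0.001, -0.002, -1.0]]
contact_force: [-5.6, -0.9, 6.4]
opening: 27.7
finger_force: 40.0
```

```bash
python3 - <<'E'
from h import *
a=eyes.get_image("wrist")[:,:,::-1]; c=eyes.get_calibration("wrist")
s=monitor.sense();print(s["ee_pos"],s["contact_force"])
p=proj(c,[[526.9+.975*19,62-.223*19,140]])[0];print(p)
x,y=int(p[0]),int(p[1]);x0=max(0,x-70);y0=max(0,y-60)
cv2.imwrite("pics/w2.png",cv2.resize(a[y0:y0+120,x0:x0+150],None,fx=5,fy=5,interpolation=cv2.INTER_CUBIC));print(x0,y0)
E
```

```text
[515.96956422  18.0045588  140.26485557] [-5.75472621 -0.55906254  5.5857238 ]
[301.62103219 165.98977571]
231 105
```

View pics/w2.png

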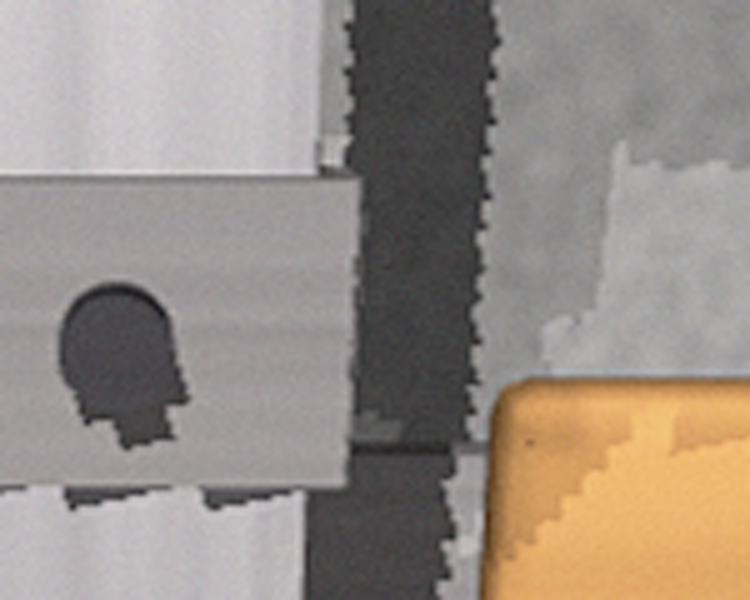

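The pin side is hidden from above by the collar, so the camera can't confirm it. The push force turned negative, which means the nose is dropping into the hole. I'll feel for the stop in small steps.

Call:
arm_command --commands '[{"dp": [-0.0005, 0, 0], "delta_rot": [0, 0, 0], "claw": 0.2}, {"dp": [0, 0, 0], "delta_rot": [0, 0, 0], "claw": 0.2}]'

```text
time_s: 7.7
ee_pos: [515.9, 17.8, 140.3]
tool_rot: [[0.223, 0.975, -0.003], [0.975, -0.223, 0.0], [-0.001, -0.002, -1.0]]
contact_force: [-6.3, 1.3, 5.6]
opening: 27.5
finger_force: 40.0
```

Call:
arm_command --commands '[{"dp": [-0.0005, 0, 0], "delta_rot": [0, 0, 0], "claw": 0.2}, {"dp": [0, 0, 0], "delta_rot": [0, 0, 0], "claw": 0.2}]'

```text
time_s: 7.87
ee_pos: [515.9, 17.6, 140.3]
tool_rot: [[0.223, 0.975, -0.002], [0.975, -0.223, 0.001], [0.0, -0.002, -1.0]]
contact_force: [-5.4, 1.0, 6.1]
opening: 27.7
finger_force: 40.0
```

Call:
arm_command --commands '[{"dp": [-0.0006, 0, 0], "delta_rot": [0, 0, 0], "claw": 0.2}, {"dp": [0, 0, 0], "delta_rot": [0, 0, 0], "claw": 0.2}]'

```text
time_s: 8.03
ee_pos: [515.8, 17.2, 140.3]
tool_rot: [[0.223, 0.975, -0.002], [0.975, -0.223, 0.001], [0.0, -0.002, -1.0]]
contact_force: [-4.1, 3.0, 5.3]
opening: 27.7
finger_force: 40.0
```

Call:
arm_command --commands '[{"dp": [-0.0006, 0, 0], "delta_rot": [0, 0, 0], "claw": 0.2}, {"dp": [0, 0, 0], "delta_rot": [0, 0, 0], "claw": 0.2}]'

```text
time_s: 8.2
ee_pos: [515.6, 16.7, 140.3]
tool_rot: [[0.223, 0.975, -0.002], [0.975, -0.223, 0.001], [0.0, -0.002, -1.0]]
contact_force: [-4.5, 1.6, 5.6]
opening: 27.4
finger_force: 40.0
```

Call:
arm_command --commands '[{"dp": [-0.0006, 0, 0], "delta_rot": [0, 0, 0], "claw": 0.2}, {"dp": [0, 0, 0], "delta_rot": [0, 0, 0], "claw": 0.2}]'

```text
time_s: 8.37
ee_pos: [515.5, 16.1, 140.3]
tool_rot: [[0.223, 0.975, -0.002], [0.975, -0.223, 0.001], [0.0, -0.002, -1.0]]
contact_force: [-3.7, 2.9, 5.5]
opening: 27.4
finger_force: 40.0
```

```bash
python3 - <<'E'
from h import *
im=eyes.get_image("wrist")[:,:,::-1];c=eyes.get_calibration("wrist");s=monitor.sense()
print(s["ee_pos"],s["contact_force"],s["time_s"])
cv2.imwrite("pics/w3.png",im)
g=cv2.cvtColor(im,cv2.COLOR_BGR2GRAY).astype(float)
print(np.round(g[115:215,262:268].mean(1)).astype(int))
d=np.array([.224,.975,0])
for r in (139.5,171.5,202.5): 
    q=ray(c,(254,r),156); print(r,q,(q-[526.9,62,156])@d)
E
```

```text
[515.52544143  16.08010128 140.27810497] [-4.28963008  1.39567409  6.19654192] 8.4167
[198 198 198 199 199 197 198 199 198 197 197 196 197 196 196 196 196 195
 195 196 196 195 196 199 187 129 141 154 156 155 155 154 157 156 155 154
 157 154 158 160 158 161 157 156 153 155 152 153 152 150 140 122 115 111
 105 104 108  96  83  78  74  68  70  69  71  70  70  72  72  72  71  64
 108 154 158 156 158 158 157 157 158 157 156 153 155 157 163 105 109 181
 193 187 188 188 188 186 188 187 188 186]
139.5 [529.03824847  72.31551413 156.        ] 10.536593938493583
171.5 [526.50743314  61.28626029 156.        ] -0.7838311952003467
202.5 [523.91634181  49.99432456 156.        ] -12.37387299257267
```

Call:
arm_command --commands '[{"dp": [-0.0006, 0, 0], "delta_rot": [0, 0, 0], "claw": 0.2}, {"dp": [0, 0, 0], "delta_rot": [0, 0, 0], "claw": 0.2}]'

```text
time_s: 8.58
ee_pos: [515.4, 15.5, 140.3]
tool_rot: [[0.223, 0.975, -0.002], [0.975, -0.223, 0.001], [0.0, -0.002, -1.0]]
contact_force: [-4.7, 2.6, 4.9]
opening: 27.7
finger_force: 40.0
```

Call:
arm_command --commands '[{"dp": [-0.0006, 0, 0], "delta_rot": [0, 0, 0], "claw": 0.2}, {"dp": [0, 0, 0], "delta_rot": [0, 0, 0], "claw": 0.2}]'

```text
time_s: 8.75
ee_pos: [515.3, 15.3, 140.2]
tool_rot: [[0.224, 0.975, -0.002], [0.975, -0.224, 0.002], [0.001, -0.002, -1.0]]
contact_force: [-4.6, 3.9, 5.2]
opening: 27.7
finger_force: 40.0
```

Call:
arm_command --commands '[{"dp": [-0.0006, 0, 0], "delta_rot": [0, 0, 0], "claw": 0.2}, {"dp": [0, 0, 0], "delta_rot": [0, 0, 0], "claw": 0.2}]'

```text
time_s: 8.92
ee_pos: [515.3, 15.1, 140.3]
tool_rot: [[0.224, 0.975, -0.002], [0.975, -0.224, 0.002], [0.002, -0.002, -1.0]]
contact_force: [-3.9, 4.9, 4.7]
opening: 27.9
finger_force: 40.0
```

Call:
arm_command --commands '[{"dp": [-0.0007, 0, 0], "delta_rot": [0, 0, 0], "claw": 0.2}, {"dp": [0, 0, 0], "delta_rot": [0, 0, 0], "claw": 0.2}]'

```text
time_s: 9.08
ee_pos: [515.3, 14.9, 140.3]
tool_rot: [[0.224, 0.975, -0.001], [0.975, -0.224, 0.003], [0.003, -0.002, -1.0]]
contact_force: [-3.7, 8.0, 3.7]
opening: 27.5
finger_force: 40.0
```

The tube has stopped while the force rises to about 7 N, so the pin has caught. I'll ease off the push, which is only lag so the tube won't move back, then let go and lift.

Call:
arm_command --commands '[{"dp": [0.0012, 0, 0], "delta_rot": [0, 0, 0], "claw": 0.2}, {"dp": [0, 0, 0], "delta_rot": [0, 0, 0], "claw": 0.2}, {"dp": [0, 0, 0], "delta_rot": [0, 0, 0], "claw": 0.9}, {"dp": [0, 0, 0], "delta_rot": [0, 0, 0], "claw": 0.9}, {"dp": [0, 0, 0], "delta_rot": [0, 0, 0], "claw": 0.9}, {"dp": [0, 0, 0], "delta_rot": [0, 0, 0], "claw": 0.9}, {"dp": [0, 0, 0], "delta_rot": [0, 0, 0], "claw": 0.9}, {"dp": [0, 0, 0], "delta_rot": [0, 0, 0], "claw": 0.9}]' --newtons 10

```text
time_s: 9.75
ee_pos: [516.3, 14.2, 140.1]
tool_rot: [[0.223, 0.975, 0.0], [0.975, -0.223, -0.0], [-0.0, 0.0, -1.0]]
contact_force: [0.1, -0.5, -0.3]
opening: 65.6
finger_force: 0.0
```

Call:
arm_command --commands '[{"dp": [0, 0, -0.02], "delta_rot": [0, 0, 0], "claw": 0.9}, {"dp": [0, 0, -0.02], "delta_rot": [0, 0, 0], "claw": 0.9}, {"dp": [0, 0, -0.025], "delta_rot": [0, 0, 0], "claw": 0.9}, {"dp": [0, 0, -0.025], "delta_rot": [0, 0, 0], "claw": 0.9}, {"dp": [0, 0, -0.025], "delta_rot": [0, 0, 0], "claw": 0.9}, {"dp": [0, 0.04, 0], "delta_rot": [0, 0, 0], "claw": 0.9}, {"dp": [0, 0.04, 0], "delta_rot": [0, 0, 0], "claw": 0.9}, {"dp": [0, 0, 0], "delta_rot": [0, 0, 0], "claw": 0.9}]'

```text
time_s: 10.42
ee_pos: [599.8, -5.0, 254.8]
tool_rot: [[0.224, 0.975, 0.004], [0.975, -0.224, -0.001], [0.0, 0.004, -1.0]]
contact_force: [-0.2, 0.7, -0.9]
opening: 79.5
finger_force: 0.0
```

```bash
python3 - <<'E'
from h import *
im=eyes.get_image("wrist")[:,:,::-1];c=eyes.get_calibration("wrist");s=monitor.sense()
print(s["ee_pos"],s["contact_force"],s["time_s"])
x,y=map(int,proj(c,[[526.9+.975*19,62-.223*19,140]])[0]);x0=max(0,x-75);y0=max(0,y-60);print(x-x0,y-y0)
cv2.imwrite("pics/w4.png",cv2.resize(im[y0:y0+120,x0:x0+150],None,fx=5,fy=5,interpolation=cv2.INTER_CUBIC))
E
```

```text
[596.60547596  -4.34540667 254.1762563 ] [-0.20604652 -0.09749863 -0.10473327] 10.4667
75 60
```

View pics/w4.png

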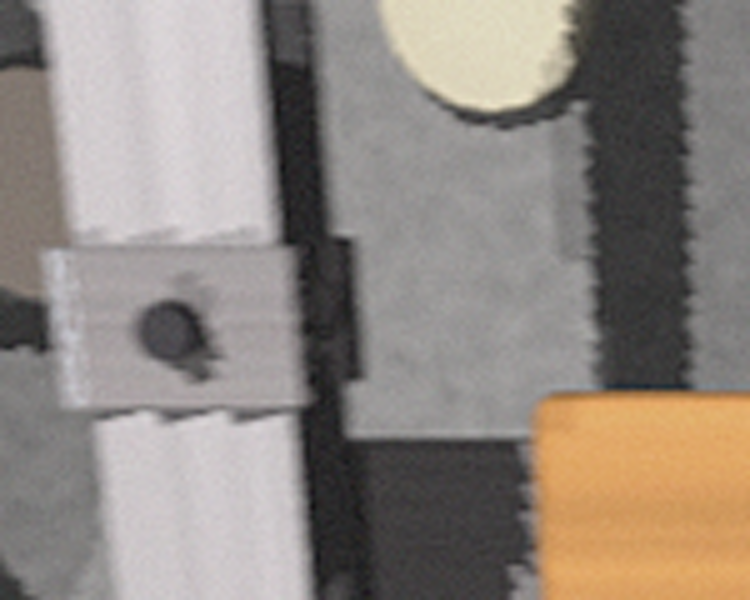

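The collar (crop rows 245-410) sits level with the pin's predicted place at (375,300), but its +x side is in dark shadow. I'll look from farther out with the contrast raised.

Call:
arm_command --commands '[{"dp": [0, 0.04, 0], "delta_rot": [0, 0, 0], "claw": 0.9}, {"dp": [0, 0.04, 0], "delta_rot": [0, 0, 0], "claw": 0.9}, {"dp": [0, 0, 0], "delta_rot": [0, 0, 0], "claw": 0.9}, {"dp": [0, 0, 0], "delta_rot": [0, 0, 0], "claw": 0.9}, {"dp": [0, 0, 0], "delta_rot": [0, 0, 0], "claw": 0.9}, {"dp": [0, 0, 0], "delta_rot": [0, 0, 0], "claw": 0.9}]'

```text
time_s: 10.97
ee_pos: [670.9, -21.0, 255.5]
tool_rot: [[0.223, 0.975, -0.001], [0.975, -0.223, 0.0], [-0.0, -0.001, -1.0]]
contact_force: [-0.3, -0.6, 0.2]
opening: 79.3
finger_force: 0.0
```

```bash
python3 - <<'E'
from h import *
im=np.mean([eyes.get_image("wrist")[:,:,::-1].astype(float) for _ in range(4)],0);c=eyes.get_calibration("wrist")
x,y=map(int,proj(c,[[526.9+.975*19,62-.223*19,140]])[0]);x0=max(0,x-40);y0=max(0,y-30);print(x-x0,y-y0)
a=im[y0:y0+60,x0:x0+80]; a=255*(np.clip(a,0,170)/170)**.5
cv2.imwrite("pics/w5.png",cv2.resize(a.astype(np.uint8),None,fx=9,fy=9,interpolation=cv2.INTER_CUBIC))
E
```

```text
40 30
```

View pics/w5.png

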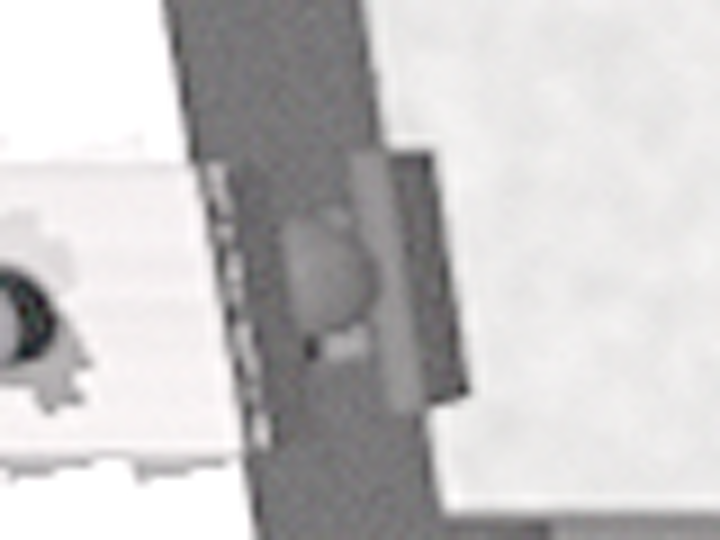

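The pin's round nose shows at (330,270), standing out of the collar's hole, with the hole's slack visible at (345,345). It is locked and the arm is clear, so I'm handing in.

```bash
python3 -c "
from workcell import bot
print(bot.sign_off())"
```

```text
the job is handed in; nothing more can be done
None
```

I slid the hand rest about 48 mm towards the banding wheel until the pin popped out through the next hole, then let go, moved the arm clear and handed the job in at about 11 s.

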